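# Snap the cover onto the slide tray and keep it pressed

## Robot

A 6-joint arm with a two-finger parallel gripper is mounted at the origin on the work surface. World frame = base frame: x ahead of the robot, y to its left, z up, the work surface at z = 0. Lengths are in m, angles in rad, forces in N, time in s.
With the tool pointing down it reaches from about 0.35 to 0.85 m from the base axis. Payload 8.1 kg.
Tool frame: the origin (TCP) lies midway between the tips of the shut fingers; the grasp point (between the pads) lies 19 mm behind it; z points along the fingers, y is the direction in which the jaws open and shut (so a half turn about z gives the same grasp; the last joint's range is limited). The gripper opens to 85 mm and grips with 20 to 120 N. Pads are 22 mm wide; open, the fingers measure 114 mm over their backs; the gripper's body (76 mm by 85 mm) begins 54 mm behind the grasp point. The pads swing forward as they close: fully open they stand 13 mm farther back than shut.
Start: joints at [-1.35, 0.13, 1.488, -0, 1.523, -0.085], TCP at [0.181, -0.572, 0.231] pointing down, gripper open.
Joint ranges: [-2.96, 2.96], [-0.89, 2.26], [0.02, 2.5], [-1.34, 4.48], [0, 2.73], [-2.66, 2.66]. Speed limits (rad/s): [2.39, 2.39, 2.79, 3.14, 3.14, 3.14].

## Interface

Orientations are given as a rotation vector (axis times angle).
In Python, from cell import arm gives the robot as it stands. The module is installed in compiled form; this text tells all that it offers.
- The arm moves only by the tool carry_out, never from a script. Its argument "plan" is a list of rows, each a list of 3 entries, a list of its own where there are three numbers: the turn, a rotation vector about the world's x, y, z in degrees, then the shift along the world's x, y, z in cm, then the closure, from 0 (fully open) to 1 (shut). A call has 1 to 20 rows; each row is the pose to reach, as a shift and turn from the pose commanded when the call began; what a row does not reach only later rows make up. A row lasts 1/8 s, in which the tool goes at most 62.5 mm and 10.7 degrees, less where a joint would pass 70% of its speed; a pose out of reach is approached as far as the arm can. A call with a gripper value outside its range is refused whole. The fingers move at their own pace and stop on an object; "grip_force" is the grip in N (left out, the last holds). Time passes only in rows, so rows that repeat a pose let the fingers close. It gives the time, the measured TCP pose, the force and the opening at its end, in the units of the state.
- arm.get_obs(): the state, without advancing time (a new reading comes with each control period).
- arm.grab_frame(name): name is "scene" or "top"; returns (picture, depth): 384x512x3 uint8, red, green, blue; 384x512 float32, m along the optical axis (not along the pixel's ray), 0 where there is no reading.
- arm.camera_info(name): a dict with "vertical_fov" (degrees; the focal length in pixels is half the picture's height over the tangent of half this angle, whatever the lens; pixels are square), "cx", "cy" (the principal point, pixels), "dist_coeffs" ([k1, k2, p1, p2, k3] as OpenCV has them; the pictures are not rectified), "T" (4x4, takes a point from camera to world coordinates). Camera axes: x right, y down, z forward; pixel columns grow to the right and rows downward; lengths in m; the calibration is good to about 2 mm. A picture is of the moment at which its call begins. camera_info takes no time and is no camera call.
- arm.hand_in(): hands the job in, once; it reports no verdict.
The state is a dict: "time": time; "joint_pos": joint angles; "qd": joint speeds; "tau": joint torques, N m; "eef_pos": TCP position; "ee_rot": TCP orientation; "ft_force": force on the tool from outside, world axes, zero at the start; "moment": the same for the moment, N m; "gripper_width": opening from 0.0 (shut) to 1.0 (fully open).
Only numpy, scipy, OpenCV 4.12 (cv2) and the standard library are available. Lean on these libraries where they do the work, as an engineer would, in place of code of your own. Each camera call takes 0.05 s, during which the arm holds its last target.

## Task

Pick up the flat grey cover by its grip bar, set it over the open metal tray of microscope slides and press it straight down until both steel end clips snap over its ends and it lies fully home on the tray's ledge. Do not let go: finish while your fingers are still on the cover, pressing it down firmly. Leave the dish, the flask and the tube rack where they stand.

Things in the scene. Friction and masses are not known exactly. Their poses are not given: they have to be found in the camera images.
- cover: Loose grey plastic cover, about 0.15 kg: plate 120 x 80 x 5 mm; on top, along its centre line, an upright grip bar 60 mm long (x), 16 wide (y), 30 tall, its top 35 mm over the plate's underside. Origin: centre of the plate's underside; x along the 120 mm side and the bar, z up. Starts flat on the bench, bar up. Same after a half turn.
- tray: Aluminium slide tray fixed to the bench at any place and yaw, open on top, three glass slides inside; about 140 x 105 mm with clips. Origin: centre of its underside, at bench height; x along its long side, z up. Cover goes on centred, its x along the tray's x either way round. Side walls 85 mm apart inside flare outward from 29 to 37 mm high (2.5 mm play each side).
- ledge: The tray's inner rectangular ledge, part of the tray, on which the cover rests: upper face 22 mm above the bench, so the cover is home with its underside 22 mm above the bench. Origin and axes are those of the tray.
- clip_a (a joint): Sprung steel clip at the tray's +x end, 30 mm wide, 44 high, hinged at its foot: 0 rad at rest, grows when spread outward (to 0.3). Its nose, 57 mm from the tray's centre, overlaps the seated cover's end by 3 mm, its flat underside 29 mm above the bench (2 mm over the plate's top). Above it a lead-in slopes up and out, 30 deg off vertical, 31.5 to 44 mm high.
- clip_b (a joint): The same clip at the -x end, 0 rad at rest, growing outward. The cover's underside meets both lead-ins about 37 mm above the bench; pressing them open takes about 7 to 15 N in all and spreads each about 0.1 rad; when the plate is past the noses they spring back to 0, the force drops suddenly and the cover has 2 mm left to the ledge.
- dish: Bystander: closed clear culture dish, 94 mm across, 16 mm high. Origin: centre of its underside.
- flask: Bystander: conical glass flask with a rubber stopper, 80 mm across at the foot, 133 mm high. Origin: centre of its underside.
- rack: Bystander: white tube rack with 18 blue-capped tubes, 66 x 126 mm, 65 mm high. Origin: centre of its underside.
Things that resemble listed ones, but are neither listed nor needed, are in the scene too. Leave any red look-alike of the cover alone. Leave any orange look-alike of the tray alone.

How it is judged:
By the outcome, as a careful person would: the job done as asked, in the order asked, and still so for the second after the job is handed in, while the arm keeps its last pose, push and grip.
It also fails if it takes over 45 s, if anything falls off the work surface, if the arm or the gripper's body presses on something with over 40 N, if the wrist force passes 120 N, or if a joint passes its speed limit or range.

## Working session

There is one attempt and no reset: what is moved stays moved. The work goes in short steps, Python scripts to look and compute and a tool call to move; the robot and the scene stay as the last step left them, time stands still between calls to the robot, and variables do not carry over. Pictures are saved under pics/ and viewed, and the job is handed in when it is done.

Besides the shell and the picture viewer there is one more tool, called after "Request:" by a JSON object that holds its "api" and its "payload". carry_out: Moves the arm, as the interface text tells. Its arguments: {"type":"object","properties":{"plan":{"type":"array","items":{"type":"array"}},"grip_force":{"type":"number"}},"required":["plan"]}

```bash
mkdir -p pics; cat > h.py <<'E'
import numpy as np, cv2
from cell import arm
def K(n):
    i=arm.camera_info(n); f=192/np.tan(np.radians(i["vertical_fov"])/2)
    return np.array([[f,0,i["cx"]],[0,f,i["cy"]],[0,0,1.]]),np.array(i["dist_coeffs"],float),np.array(i["T"])
def plane(n,uv,z):
    k,d,T=K(n); p=cv2.undistortPoints(np.array(uv,float).reshape(-1,1,2),k,d)[:,0]
    r=np.c_[p,np.ones(len(p))]@T[:3,:3].T; o=T[:3,3]
    return o+r*((z-o[2])/r[:,2])[:,None]
def proj(n,P):
    k,d,T=K(n); Ti=np.linalg.inv(T)
    return cv2.projectPoints(np.array(P,float).reshape(-1,3),cv2.Rodrigues(Ti[:3,:3])[0],Ti[:3,3],k,d)[0][:,0]
def cloud(n,dep):
    k,d,T=K(n); h,w=dep.shape
    g=np.stack(np.meshgrid(np.arange(w),np.arange(h)),-1).reshape(-1,1,2).astype(float)
    p=cv2.undistortPoints(g,k,d)[:,0]; c=np.c_[p,np.ones(len(p))]*dep.reshape(-1,1)
    return (c@T[:3,:3].T+T[:3,3]).reshape(h,w,3)
E
python3 - <<'E'
from h import *
for n in("scene","top"):
    im,d=arm.grab_frame(n); cv2.imwrite(f"pics/{n}0.png",im[...,::-1]); np.savez(f"{n}0.npz",im=im,d=d)
    print(n,arm.camera_info(n))
print(arm.get_obs())
E
```

```text
scene {'vertical_fov': 48.033730798384155, 'cx': 261.560651289487, 'cy': 188.34305038561487, 'dist_coeffs': array([-0.14953211,  0.        ,  0.        ,  0.        ,  0.        ]), 'T': array([[-0.70668902,  0.60283632, -0.37037683,  1.16297734],
       [ 0.70747514,  0.60825349, -0.35987028,  0.5690535 ],
       [ 0.00834012, -0.51634877, -0.85633778,  1.36189175],
       [ 0.        ,  0.        ,  0.        ,  1.        ]])}
top {'vertical_fov': 54.51107501678737, 'cx': 250.0968074024463, 'cy': 195.61585814124385, 'dist_coeffs': array([-0.00897178,  0.        ,  0.        ,  0.        ,  0.        ]), 'T': array([[-0.00930442, -0.98666046,  0.16252557,  0.37665525],
       [-0.9999427 ,  0.00832025, -0.00673511,  0.01748848],
       [ 0.00529301, -0.16257892, -0.98668135,  1.30086985],
       [ 0.        ,  0.        ,  0.        ,  1.        ]])}
{'time': 0.1, 'joint_pos': array([-1.35041833e+00,  1.31057651e-01,  1.48918672e+00,  2.32206627e-05,
        1.52298777e+00, -8.54144744e-02]), 'qd': array([-0.00049538, -0.00075078, -0.00263519, -0.00131739,  0.00078359,
        0.00204299]), 'tau': array([ 1.52706871e-03, -5.70951962e+01, -5.01939833e+01, -1.84940063e-04,
        8.18384928e-03, -2.30712362e-05]), 'eef_pos': array([ 0.1805423 , -0.57167551,  0.23035707]), 'ee_rot': array([-3.10332526e+00, -4.78217267e-01,  1.37234271e-04]), 'ft_force': array([-0.38800856, -0.63750045,  0.06207324]), 'moment': array([ 0.00610705, -0.06022335, -0.00842342]), 'gripper_width': 0.9974369463195308}
```

View pics/top0.png

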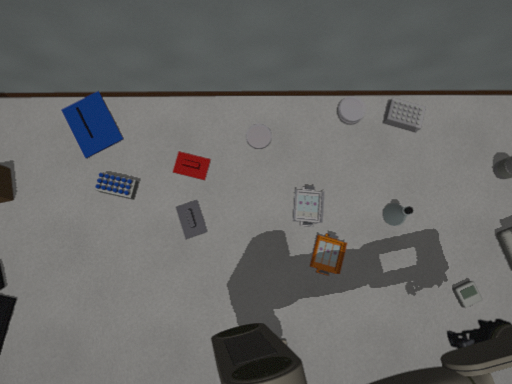

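View pics/scene0.png

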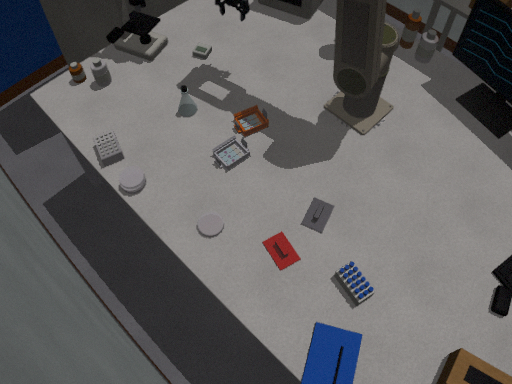

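Top view: there are two cover candidates. The grey plate is at (192,219) and the red look-alike at (192,165), so the grey one is meant. There are two tray candidates. The silver tray with slides is at (308,205) and the orange look-alike at (328,253), so the silver one is meant. I'll confirm both in an enlarged crop.

```bash
python3 - <<'E'
from h import *
t=np.load("top0.npz");s=np.load("scene0.npz")
a=cv2.resize(t["im"][180:260,160:240],(400,400),interpolation=cv2.INTER_CUBIC)
b=cv2.resize(t["im"][170:250,270:350],(400,400),interpolation=cv2.INTER_CUBIC)
cv2.imwrite("pics/crop0.png",np.hstack([a,b])[...,::-1])
a=cv2.resize(s["im"][190:240,290:340],(400,400),interpolation=cv2.INTER_CUBIC)
b=cv2.resize(s["im"][130:180,205:255],(400,400),interpolation=cv2.INTER_CUBIC)
cv2.imwrite("pics/crop1.png",np.hstack([a,b])[...,::-1])
for n,f,rois in(("top",t,((175,195,210,242),(288,178,328,230))),("scene",s,((295,190,340,240),(205,132,255,175)))):
    P=cloud(n,f["d"])
    for (x0,y0,x1,y1) in rois:
        q=P[y0:y1,x0:x1]; z=q[...,2]
        print(n,"bench z",np.median(z[z<0.01]) if (z<.01).any() else None, np.percentile(z,[5,50,90,99,100]).round(4))
        print((z[::3,::3]*1000).astype(int))
E
```

```text
top bench z 0.0030960637074147757 [-0.0025  0.0036  0.0095  0.0393  1.3009]
[[   2    4    2    3    0    2   -1    1    3    3   -3   -3]
 [   2   -2    0    0    0   -5    2    0    0    4    0    5]
 [   2   -1    0    1    2   -1    1    4    0    8    0    5]
 [  -1   -1    0    7    4    5    7    8    3   -3    0   -1]
 [  -5    5    3    5    6    1    8    4    4    0    1   -1]
 [   3    6    2    9   33   36    5    5    8    0   -1    0]
 [  -2    5    8    2   39   35   10    1    5    0    2   -2]
 [   1    1    4    5   38   36    7    3    7    7    2   -1]
 [   2    1    5    4    8   35   28    5    6   10    0    2]
 [   3   -2    6    7    5   38   36    9    3    2    4    3]
 [   4    1    3    6    3   34   32    1    7    4    5   -4]
 [  -2    0   -1    6    7    6    5    8    5    9    1    2]
 [   0    1    0    0    5    5    3    6    6    5    3    2]
 [1300    0   -1    6    8    8    9   11    5    0    7    0]
 [   0    1    0    1    3   10    0    3    5    1   -1    3]
 [  -1    3    4    0    1    2    0    2    6    0    0    5]]
top bench z 0.0
[... 3022 characters left out ...]
-5  3  4  0 -6  0  0  0 34 30 27  3 -2 -1  0 -2 -2]
 [-4  2 -1  3  3  3  1 33 31 20  9 21 33 40  1  3  0]
 [-2  0  3 -4  1 36 30 21 25  5  3  6 17 38  0 -2 -1]
 [ 1  8  5  0 31 27 26  8  9  7  4  4 19 22  4 -2 -6]
 [ 0  8 -6 33 19 16  1 12  5  5  9  2  5 13 15  3  0]
 [-5  1  1 21  9  2  9  3  6  9  9  2  5  4 35  5 -2]
 [ 4 -4  2  5 18 13  7  3  6  5  2  4 22 25 16  0 -4]
 [ 0 -1 -3 -1 34 22  5  4  6  3  7 32 15  8  1 -4 -2]
 [-5  0 -1 -1  9 30 18 10  1 24 24  5  1 -2  2 -5 -5]
 [ 4 -5 -1  1 -3 14 10 19 26 15  0 -4 -2 -2 -4 -2  8]
 [ 1 -2  1  2 -2 -6 -3  6 10  0 -1  3  0  0 -5  3  3]
 [ 1  1  0 -6  0  0  1 -2  0 -5  4 -8  2  0  0  0 -6]
 [-1  4 -1 -6  2  0  4 -4  3 -8  0  1 -3  0 -3  1 -7]]
```

View pics/crop0.png

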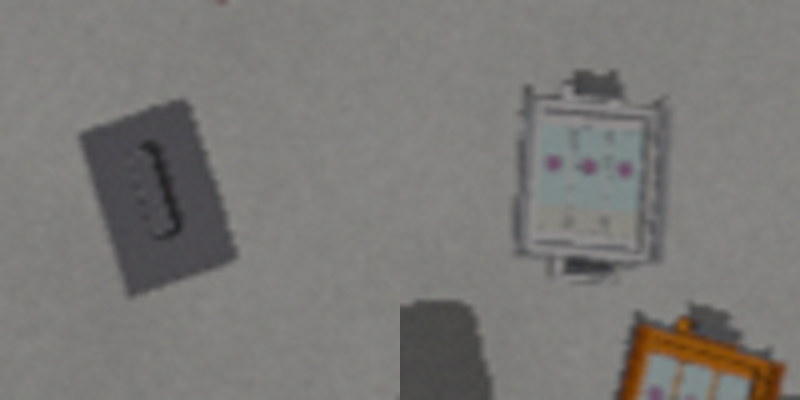

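View pics/crop1.png

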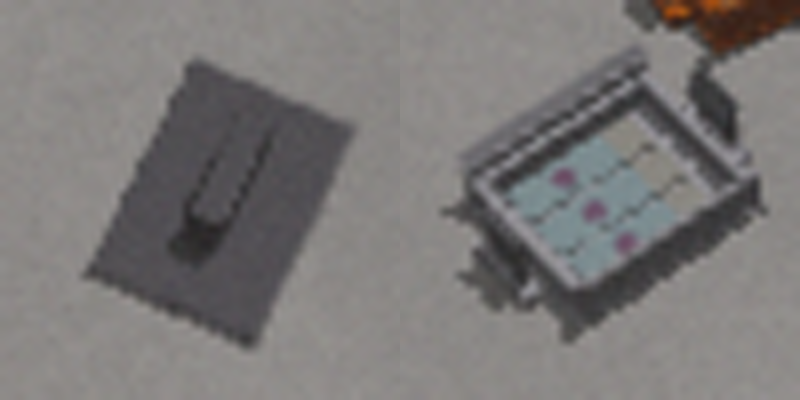

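```bash
cat > m.py <<'E'
from h import *
def rect(P):
    (c,s,a)=cv2.minAreaRect((P[:,:2]*1000).astype(np.float32)); 
    if s[0]<s[1]: s=(s[1],s[0]); a+=90
    return np.round(c,1),np.round(s,1),round((a+90)%180-90,2)
def cmask(im,roi):
    x0,y0,x1,y1=roi; g=im.astype(int).sum(2)/3
    m=np.zeros(g.shape,np.uint8); sub=g[y0:y1,x0:x1]
    bg=np.median(sub[[0,-1]]); m[y0:y1,x0:x1]=(sub<bg-22)
    n,l,st,ce=cv2.connectedComponentsWithStats(m); k=1+st[1:,4].argmax()
    return (l==k).astype(np.uint8),bg
E
python3 - <<'E'
from m import *
for n,roi in(("top",(168,192,216,248)),("scene",(294,186,342,242))):
    f=np.load(n+"0.npz"); m,bg=cmask(f["im"],roi)
    c=max(cv2.findContours(m,cv2.RETR_EXTERNAL,cv2.CHAIN_APPROX_NONE)[0],key=cv2.contourArea)
    print(n,bg,m.sum(),rect(plane(n,c[:,0],.005)))
    # area moments of the filled contour
    mm=np.zeros_like(m);cv2.drawContours(mm,[c],-1,1,-1); v,u=np.nonzero(mm); P=plane(n,np.c_[u,v],.005)[:,:2]
    w,V=np.linalg.eigh(np.cov(P.T)); print(" moments",P.mean(0).round(4),np.sqrt(12*w).round(4),np.degrees(np.arctan2(V[1,1],V[0,1])).round(2))
    C=cloud(n,f["d"]); x0,y0,x1,y1=roi
    q=C[y0:y1,x0:x1].reshape(-1,3); uv=np.stack(np.meshgrid(np.arange(x0,x1),np.arange(y0,y1)),-1).reshape(-1,2)
    k=(q[:,2]>.028)&(q[:,2]<.06); P=plane(n,uv[k],.035)[:,:2]; w,V=np.linalg.eigh(np.cov(P.T))
    print(" bar",k.sum(),P.mean(0).round(4),np.sqrt(12*w).round(4),np.degrees(np.arctan2(V[1,1],V[0,1])).round(2))
for n,(x0,y0,x1,y1) in(("top",(288,178,331,231)),("scene",(205,132,256,176))):
    f=np.load(n+"0.npz"); q=cloud(n,f["d"])[y0:y1,x0:x1].reshape(-1,3)
    im=f["im"][y0:y1,x0:x1].reshape(-1,3).astype(int); ora=(im[:,0]-im[:,2])>40
    uv=np.stack(np.meshgrid(np.arange(x0,x1),np.arange(y0,y1)),-1).reshape(-1,2)
    k=(q[:,2]>.027)&(q[:,2]<.06)&~ora; np.save(n+"w.npy",q[k]); print(n,"walls",k.sum(),rect(q[k]))
    sl=(im[:,1]>im[:,0]+8); print(" teal",sl.sum(),rect(plane(n,uv[sl],.008)),plane(n,uv[sl],.008).mean(0))
    vis=np.full(((y1-y0),(x1-x0)),0,np.uint8); vis.flat[k]=255
    big=cv2.resize(f["im"][y0:y1,x0:x1][...,::-1],None,fx=8,fy=8,interpolation=cv2.INTER_CUBIC)
    cv2.imwrite(f"pics/tr_{n}.png",np.hstack([big,cv2.cvtColor(cv2.resize(vis,None,fx=8,fy=8,interpolation=0),8)]))
E
```

```text
top 126.83333333333334 818 (array([510.1, 214.3]), array([122.1,  82.8]), 18.87)
 moments [0.5096 0.2146] [0.0819 0.1213] -163.06
 bar 85 [0.5098 0.2137] [0.0167 0.0588] -161.62
scene 139.33333333333334 715 (array([511.9, 216.1]), array([125.3,  82.2]), 18.29)
 moments [0.5134 0.2166] [0.0826 0.1247] -161.24
 bar 74 [0.513  0.2171] [0.0168 0.0619] -160.94
top walls 207 (array([ 550.7, -192.4]), array([133.5, 100.9]), -5.47)
 teal 200 (array([ 560.9, -193.1]), array([69.9, 54.7]), 84.25) [ 0.56135907 -0.19344591  0.008     ]
scene walls 152 (array([ 537.4, -190.7]), array([163.4, 105.9]), -9.35)
 teal 151 (array([ 563.2, -196. ]), array([64.5, 53.2]), 85.3) [ 0.56303142 -0.19517888  0.008     ]
```

View pics/tr_top.png

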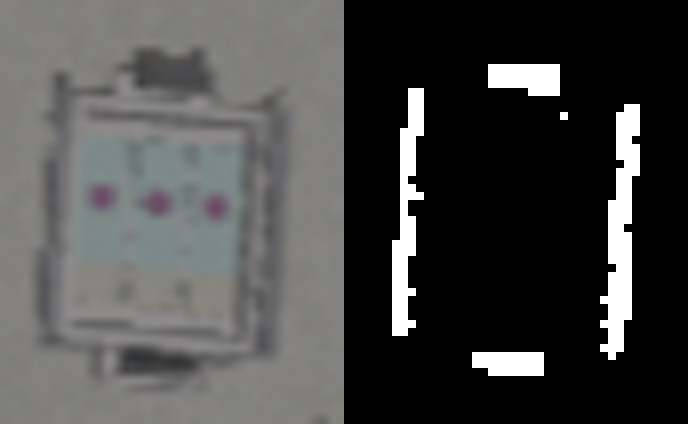

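View pics/tr_scene.png

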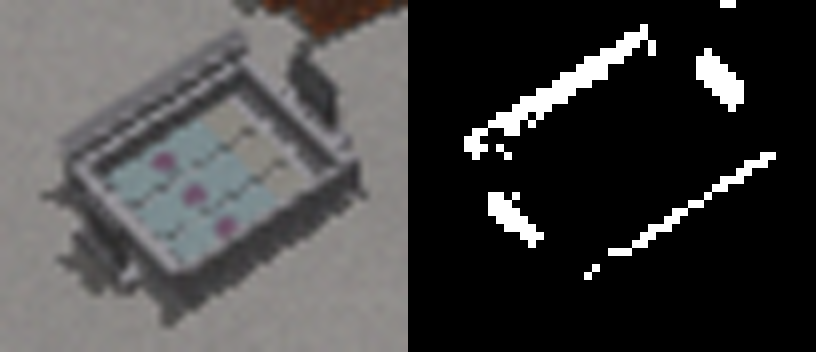

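```bash
python3 - <<'E'
from m import *
for n in("top","scene"):
    q=np.load(n+"w.npy"); c=np.array([.55,-.193])if n=="top" else np.array([.552,-.196])
    q=q[np.abs(q[:,2]-.036)<.012]
    for it in range(4):
        a=np.radians(-5.7) if it==0 else a
        R=np.array([[np.cos(a),-np.sin(a)],[np.sin(a),np.cos(a)]]); L=(q[:,:2]-c)@R
        W=[(L[:,1]*s>.036)&(L[:,1]*s<.062)&(abs(L[:,0])<.075) for s in(1,-1)]
        sl=[np.polyfit(L[w,0],L[w,1],1)[0] for w in W]; a+=np.mean(sl)
    mid=[np.median(L[w,1]) for w in W]; rng=[np.percentile(L[w,1],[3,97]) for w in W]
    E=[(abs(L[:,1])<.025)&(L[:,0]*s>.05) for s in(1,-1)]
    print(n,"yaw",np.degrees(a).round(2),"slopes",np.degrees(sl).round(2),"N",[w.sum() for w in W],"walls y",np.round(mid,4),np.round(rng,4),"wall x",[np.percentile(L[w,0],[2,98]).round(4) for w in W])
    for e in E: print("  clip",e.sum(),L[e].mean(0).round(4),np.percentile(L[e],[3,97],axis=0).round(4).tolist(),q[e,2].mean().round(4))
E
```

```text
top yaw -5.69 slopes [ 0.17 -0.17] N [np.int64(65), np.int64(85)] walls y [ 0.0474 -0.0457] [[ 0.0419  0.0509]
 [-0.0496 -0.0414]] wall x [array([-0.0506,  0.0518]), array([-0.0501,  0.0522])]
  clip 31 [0.0623 0.0001] [[0.0579, -0.0132], [0.0667, 0.0154]] 0.0387
  clip 24 [-0.0613 -0.0003] [[-0.0658, -0.0137], [-0.0567, 0.0141]] 0.0399
scene yaw -5.44 slopes [-0.35  0.35] N [np.int64(31), np.int64(68)] walls y [ 0.0522 -0.042 ] [[ 0.0481  0.0553]
 [-0.0471 -0.037 ]] wall x [array([-0.0537,  0.0505]), array([-0.0526,  0.0529])]
  clip 22 [0.0621 0.0049] [[0.0558, -0.009], [0.0659, 0.0207]] 0.0344
  clip 26 [-0.0625  0.0045] [[-0.0679, -0.0126], [-0.057, 0.0202]] 0.0368
```

The crop confirms the grey plate with its bar and the silver tray with the pink-spotted slides.

- **Cover:** about (0.511, 0.2155), yaw about 18.5°.
- **Tray:** about (0.5515, -0.192), yaw about -5.6°.
- **Tool:** its jaw axis is at 107.5°, so it needs about +1° for the grasp.

I'm moving above the cover.

Request:
{"api": "carry_out", "payload": {"plan": [[[0, 0, 0], [25, 25, 0], 0], [[0, 0, 0], [25, 25, 0], 0], [[0, 0, 0], [25, 25, 0], 0], [[0, 0, 0], [25, 25, 0], 0], [[0, 0, 0], [25, 25, 0], 0], [[0, 0, 0], [25, 25, 0], 0], [[0, 0, 1], [33.1, 78.7, -8], 0], [[0, 0, 1], [33.1, 78.7, -8], 0], [[0, 0, 1], [33.1, 78.7, -8], 0], [[0, 0, 1], [33.1, 78.7, -8], 0], [[0, 0, 1], [33.1, 78.7, -8], 0], [[0, 0, 1], [33.1, 78.7, -8], 0], [[0, 0, 1], [33.1, 78.7, -8], 0], [[0, 0, 1], [33.1, 78.7, -8], 0], [[0, 0, 1], [33.1, 78.7, -8], 0], [[0, 0, 1], [33.1, 78.7, -8], 0], [[0, 0, 1], [33.1, 78.7, -8], 0], [[0, 0, 1], [33.1, 78.7, -8], 0]], "grip_force": 60}}

```text
time: 2.35
eef_pos: [0.5118, 0.2137, 0.1514]
ee_rot: [3.101, 0.503, 0.0]
ft_force: [-0.3, -1.0, 0.4]
gripper_width: 0.999
```

```bash
python3 - <<'E'
from h import *
v=[]
for n in("top","scene"):
    im,d=arm.grab_frame(n); np.savez(n+"1.npz",im=im,d=d)
    u=proj(n,[[.511,.2155,.01]])[0]; x,y=int(u[0])-32,int(u[1])-38; print(u)
    v.append(cv2.resize(im[y:y+64,x:x+64],(400,400),interpolation=cv2.INTER_CUBIC))
cv2.imwrite("pics/a1.png",np.hstack(v)[...,::-1])
o=arm.get_obs(); print(o["time"],o["eef_pos"],o["ee_rot"],o["joint_pos"],o["qd"])
E
```

```text
[190.76375785 218.35002811]
[317.66141138 213.66125163]
2.45 [0.51192585 0.21374616 0.15161996] [3.10101138e+00 5.02933742e-01 7.43389994e-04] [ 3.03190204e-01  5.97294126e-02  1.71070130e+00 -1.31214958e-04
  1.37070228e+00  1.55244498e+00] [ 2.82684088e-03 -7.50410656e-05 -3.05537882e-03 -7.99258689e-04
  1.00125506e-03  6.13330213e-04]
```

View pics/a1.png

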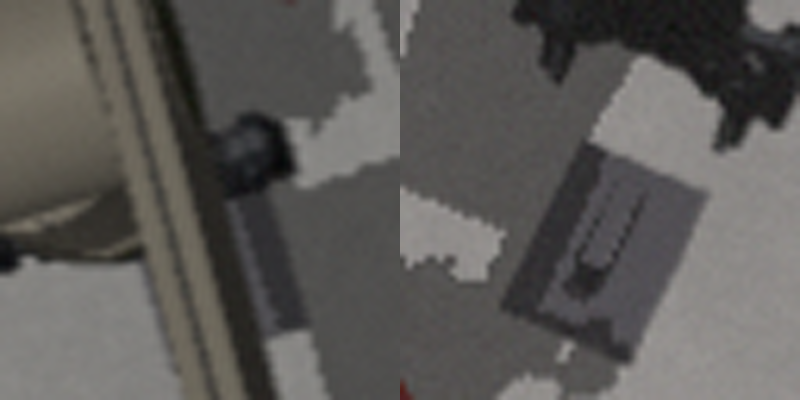

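Request:
{"api": "carry_out", "payload": {"plan": [[[0, 0, 0], [-0.05, 0.15, -5], 0], [[0, 0, 0], [-0.05, 0.15, -10], 0], [[0, 0, 0], [-0.05, 0.15, -12.5], 0], [[0, 0, 0], [-0.05, 0.15, -13.5], 0], [[0, 0, 0], [-0.05, 0.15, -14], 0], [[0, 0, 0], [-0.05, 0.15, -14.1], 0], [[0, 0, 0], [-0.05, 0.15, -14.1], 0]]}}

```text
time: 3.32
eef_pos: [0.5121, 0.2166, 0.0115]
ee_rot: [-3.1, -0.505, -0.003]
ft_force: [0.6, 0.1, 0.8]
gripper_width: 0.999
```

Request:
{"api": "carry_out", "payload": {"plan": [[[0, 0, 0], [0, 0, -0.1], 0.4], [[0, 0, 0], [0, 0, -0.1], 0.7], [[0, 0, 0], [0, 0, -0.1], 1], [[0, 0, 0], [0, 0, -0.1], 1], [[0, 0, 0], [0, 0, -0.1], 1], [[0, 0, 0], [0, 0, -0.1], 1], [[0, 0, 0], [0, 0, -0.1], 1], [[0, 0, 0], [0, 0, -0.1], 1]], "grip_force": 80}}

```text
time: 4.32
eef_pos: [0.5114, 0.2164, 0.0096]
ee_rot: [-3.101, -0.506, -0.001]
ft_force: [0.1, -0.8, 5.0]
gripper_width: 0.174
```

Request:
{"api": "carry_out", "payload": {"plan": [[[0, 0, 0], [0, 0, 2], 1], [[0, 0, 0], [0, 0, 6], 1], [[0, 0, 0], [0, 0, 12], 1], [[0, 0, 0], [0, 0, 12], 1], [[0, 0, 0], [0, 0, 12], 1]]}}

```text
time: 4.95
eef_pos: [0.5111, 0.2163, 0.1298]
ee_rot: [-3.101, -0.506, -0.001]
ft_force: [-0.0, 0.1, -2.2]
gripper_width: 0.165
```

```bash
python3 - <<'E'
from h import *
v=[]
for n in("top","scene"):
    im,d=arm.grab_frame(n); np.savez(n+"2.npz",im=im,d=d)
    u=proj(n,[[.511,.2155,.12]])[0]; x,y=int(u[0])-40,int(u[1])-40
    v.append(cv2.resize(im[y:y+80,x:x+80],(400,400),interpolation=cv2.INTER_CUBIC))
cv2.imwrite("pics/a2.png",np.hstack(v)[...,::-1])
o=arm.get_obs(); print(o["time"],o["eef_pos"],o["ft_force"],o["gripper_width"])
E
```

```text
5.05 [0.50984585 0.21595506 0.12768615] [ 0.08808768 -0.3835596  -2.30482973] 0.16946753518350455
```

View pics/a2.png

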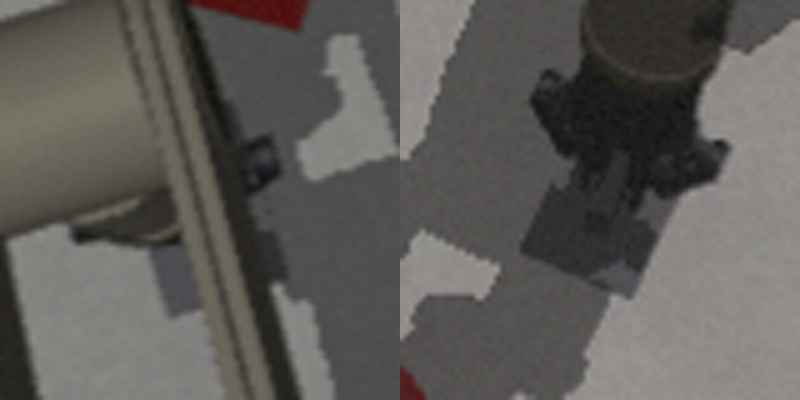

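Request:
{"api": "carry_out", "payload": {"plan": [[[0, 0, -4], [0.5, -5, 0], 1], [[0, 0, -8], [1, -10, 0], 1], [[0, 0, -12], [1.5, -15, 0], 1], [[0, 0, -16], [2, -20, 0], 1], [[0, 0, -20], [2.5, -25, 0], 1], [[0, 0, -22], [3, -30, 0], 1], [[0, 0, -24.1], [3.6, -36, 0], 1], [[0, 0, -24.1], [4.1, -40.8, 0], 1], [[0, 0, -24.1], [4.1, -40.8, 0], 1], [[0, 0, -24.1], [4.1, -40.8, -3], 1], [[0, 0, -24.1], [4.1, -40.8, -5], 1], [[0, 0, -24.1], [4.1, -40.8, -5], 1], [[0, 0, -24.1], [4.1, -40.8, -5], 1]]}}

```text
time: 6.68
eef_pos: [0.5524, -0.1912, 0.0797]
ee_rot: [-3.138, 0.152, -0.0]
ft_force: [0.0, -0.5, -1.6]
gripper_width: 0.169
```

```bash
python3 - <<'E'
from h import *
v=[];o=[]
for i in range(2):
  for n in("top","scene"):
    im,d=arm.grab_frame(n)
    if i==0:
        np.savez(n+"3.npz",im=im,d=d)
        u=proj(n,[[.5515,-.192,.06]])[0]; x,y=int(u[0])-40,int(u[1])-40; print(n,x,y)
        v.append(cv2.resize(im[y:y+80,x:x+80],(400,400),interpolation=cv2.INTER_CUBIC))
    o.append(arm.get_obs())
cv2.imwrite("pics/a3.png",np.hstack(v)[...,::-1])
for q in o: print(q["time"],q["eef_pos"].round(4),q["ee_rot"].round(4),q["ft_force"].round(2),q["gripper_width"])
E
```

```text
top 269 163
scene 190 105
6.725 [ 0.5529 -0.1916  0.0804] [ 3.1374e+00 -1.5200e-01  2.2000e-03] [ 0.21  0.07 -0.68] 0.16976098953037227
6.775 [ 0.5531 -0.1917  0.0806] [ 3.1372e+00 -1.5210e-01  2.9000e-03] [-0.3  -0.85 -1.21] 0.17218894906195892
6.825 [ 0.5531 -0.1918  0.0806] [ 3.1372e+00 -1.5220e-01  3.1000e-03] [-0.54  0.14 -1.24] 0.16832951323331005
6.875 [ 0.553  -0.1918  0.0806] [ 3.1372e+00 -1.5250e-01  2.9000e-03] [-0.65  0.03 -0.98] 0.17263074622177624
```

View pics/a3.png

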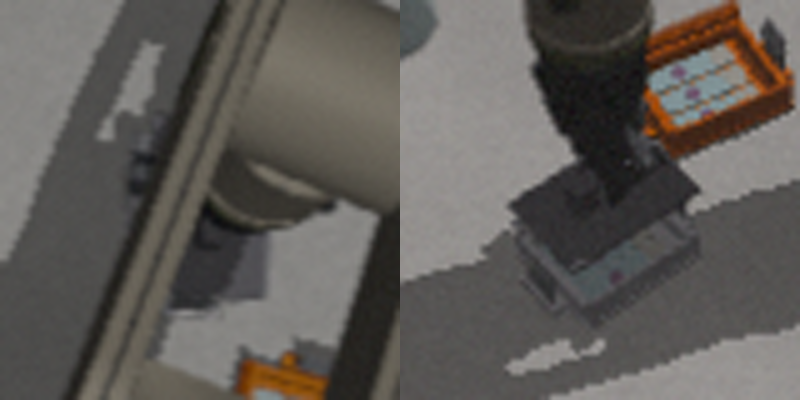

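```bash
python3 - <<'E'
from h import *
f=np.load("scene3.npz"); im=f["im"][128:172,202:262]
im=np.clip(im.astype(int)*1.6,0,255).astype(np.uint8)
b=cv2.resize(im,None,fx=13,fy=13,interpolation=cv2.INTER_CUBIC)[...,::-1].copy()
for k in range(0,60,10): cv2.putText(b,str(202+k),(k*13,10),0,.35,(0,255,255),1); cv2.line(b,(int((k+.5)*13),12),(int((k+.5)*13),18),(0,255,255))
for k in range(2,44,10): cv2.putText(b,str(128+k),(0,int((k+.5)*13)+4),0,.35,(0,255,255),1)
cv2.imwrite("pics/a3s.png",b)
f=np.load("top3.npz"); im=f["im"][180:232,285:335]
im=np.clip(im.astype(int)*1.6,0,255).astype(np.uint8)
b=cv2.resize(im,None,fx=11,fy=11,interpolation=cv2.INTER_CUBIC)[...,::-1].copy()
cv2.imwrite("pics/a3t.png",b)
E
```

```text
(no output)
```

View pics/a3s.png

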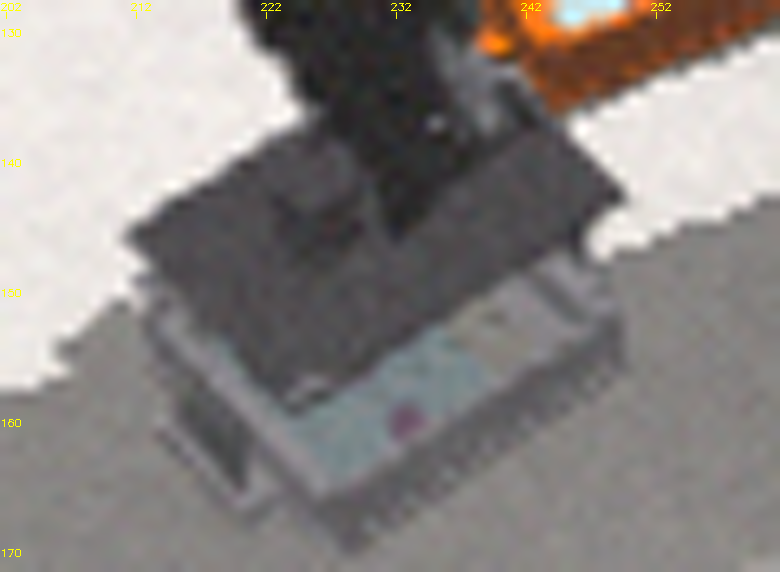

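View pics/a3t.png

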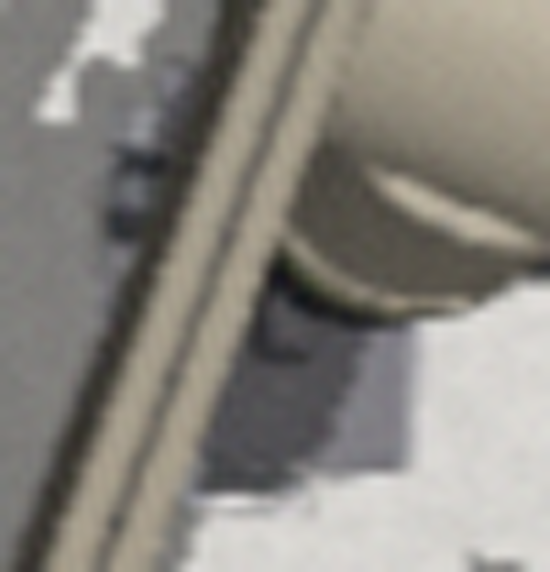

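```bash
python3 - <<'E'
from h import *
a=np.radians(-5.6); ex=np.array([np.cos(a),np.sin(a),0]); ey=np.array([-np.sin(a),np.cos(a),0])
for n in("scene","top"):
  for z in(.071,.076):
    for sx,sy in((1,1),(1,-1),(-1,-1),(-1,1)):
        print(n,z,sx,sy,proj(n,np.array([.553,-.1918,z])+sx*.06*ex+sy*.04*ey)[0].round(2))
f=np.load("scene3.npz"); C=cloud("scene",f["d"])
im=f["im"].astype(int)
# plate pixels by depth height
z=C[128:172,202:262,2]; print((z[::2,::3]*1000).astype(int))
E
```

```text
scene 0.071 1 1 [223.49 159.58]
scene 0.071 1 -1 [210.67 145.94]
scene 0.071 -1 -1 [236.16 129.99]
scene 0.071 -1 1 [249.2  142.96]
scene 0.076 1 1 [223.4  158.79]
scene 0.076 1 -1 [210.55 145.14]
scene 0.076 -1 -1 [236.11 129.16]
scene 0.076 -1 1 [249.18 142.15]
top 0.071 1 1 [299.61 184.24]
top 0.071 1 -1 [323.33 186.33]
top 0.071 -1 -1 [321.28 221.8 ]
top 0.071 -1 1 [297.19 219.67]
top 0.076 1 1 [299.81 183.95]
top 0.076 1 -1 [323.62 186.05]
top 0.076 -1 -1 [321.57 221.66]
top 0.076 -1 1 [297.39 219.52]
[[   2   -1    0   -3   -3   -4  139  172  215  213  211  201   17   25
     3    6    5   27   17   12]
 [  -2    0    3    6   -2    2   -2  159  181  182  191  196    8    8
    24   35   25    9    9    4]
 [   0 1361   -1   -1    0   -2   -9    1  143  170  186  187   70    3
    28   15    9   -3    0    0]
 [  -3    0   -7    0    0    0   -1   -1  131  163  172  179  181   77
     5    6    3    0    1    0]
 [  -1    0   -1    0    2   -1    3   -1  113  153  144  168  177  175
     6   -2    0   -1    0   -1]
 [   0    3    0   -4   -2    3    1   75  114  133  132  169  
[... 1022 characters left out ...]
9   71   67    6    6    7   25   23
     2   -1   -5   -3    0    1]
 [  -7    0   -3    0    8   28   32    5   12    5    4   30   22   10
     0    0    3    0    1    0]
 [   1   -4    4    1    4   11   29   15    6   10   34   22    6    0
    -4    0    4    5    0   -2]
 [   2    2    0   -6    0    9   12   17    3   30   18    2    0   -2
    -2   -4   -5   -2   -1    0]
 [  -1    6   -3    4   -7    0    7    0   22   19    9   -2    0    4
    -1    0   -1    5   -2    0]
 [  -8   -3   -1    1    1    0    1   -5    8    7    2    7    0    3
     5    2    0    0   -1   -3]
 [   3   -5   -2   -1    0   -1   -1    2    0   -1   -6    0   -2   -3
     0    0    1   -1   -9    0]]
```

The plate hangs flat. Relative to the tray, the scene view puts it about (-0.8, +0.6) mm off and the top view about (+1.6, +1.3) mm. I'm applying a small correction and lowering to just above the lead-ins.

Request:
{"api": "carry_out", "payload": {"plan": [[[0, 0, 0], [-0.05, -0.1, -1], 1], [[0, 0, 0], [-0.05, -0.1, -2], 1], [[0, 0, 0], [-0.05, -0.1, -2.6], 1], [[0, 0, 0], [-0.05, -0.1, -2.9], 1], [[0, 0, 0], [-0.05, -0.1, -3], 1], [[0, 0, 0], [-0.05, -0.1, -3], 1]]}}

```text
time: 7.62
eef_pos: [0.5518, -0.1927, 0.0495]
ee_rot: [3.138, -0.153, 0.0]
ft_force: [0.9, -0.2, -0.7]
gripper_width: 0.169
```

```bash
python3 - <<'E'
from h import *
for n,(x0,y0,x1,y1),s in(("scene",(202,128,262,172),13),("top",(285,180,340,232),11)):
    im,d=arm.grab_frame(n); np.savez(n+"4.npz",im=im,d=d)
    b=cv2.resize(np.clip(im[y0:y1,x0:x1].astype(int)*1.6,0,255).astype(np.uint8),None,fx=s,fy=s,interpolation=cv2.INTER_CUBIC)[...,::-1]
    cv2.imwrite(f"pics/a4_{n}.png",b)
q=arm.get_obs();print(q["time"],q["eef_pos"].round(4),q["ee_rot"].round(4),q["ft_force"].round(2),q["moment"].round(2),q["gripper_width"])
E
```

```text
7.725 [ 0.5519 -0.1928  0.0497] [ 3.1377e+00 -1.5290e-01  8.0000e-04] [-0.46 -0.73 -1.36] [-0.01  0.01  0.01] 0.17024069781543258
```

View pics/a4_scene.png

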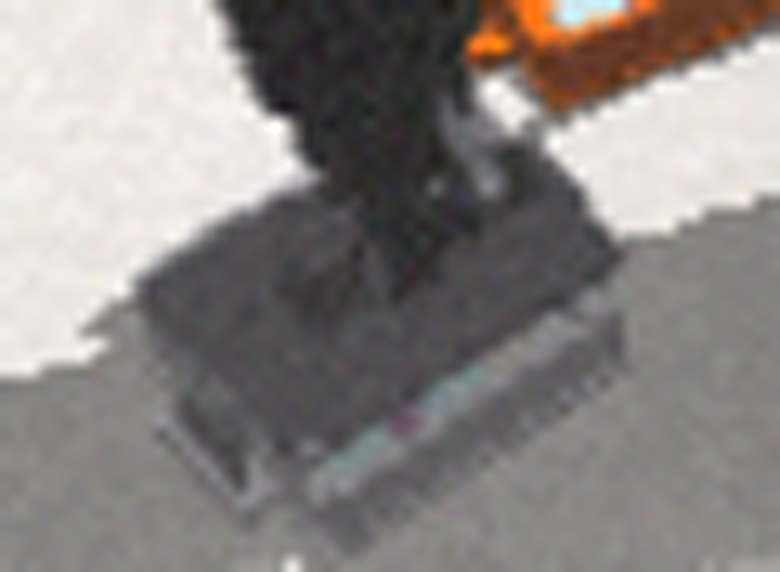

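View pics/a4_top.png

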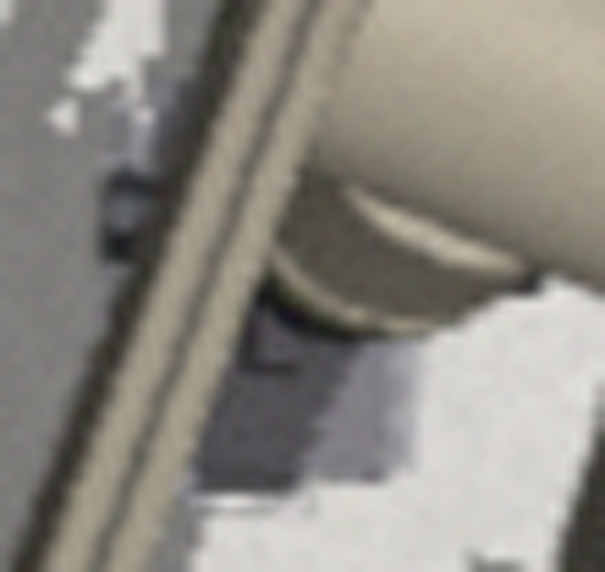

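Request:
{"api": "carry_out", "payload": {"plan": [[[0, 0, 0], [0, 0, -0.3], 1], [[0, 0, 0], [0, 0, -0.5], 1], [[0, 0, 0], [0, 0, -0.6], 1], [[0, 0, 0], [0, 0, -0.6], 1]], "grip_force": 110}}

```text
time: 8.22
eef_pos: [0.5519, -0.1928, 0.0435]
ee_rot: [3.138, -0.153, 0.001]
ft_force: [1.6, 0.2, 1.1]
gripper_width: 0.16
```

Request:
{"api": "carry_out", "payload": {"plan": [[[0, 0, 0], [0, 0, -0.2], 1], [[0, 0, 0], [0, 0, -0.3], 1], [[0, 0, 0], [0, 0, -0.4], 1], [[0, 0, 0], [0, 0, -0.4], 1]]}}

```text
time: 8.72
eef_pos: [0.553, -0.193, 0.0411]
ee_rot: [3.137, -0.153, 0.004]
ft_force: [-0.7, 2.4, 10.9]
gripper_width: 0.164
```

Request:
{"api": "carry_out", "payload": {"plan": [[[0, 0, 0], [0, 0.05, -0.1], 1], [[0, 0, 0], [0, 0.05, -0.2], 1], [[0, 0, 0], [0, 0.05, -0.3], 1], [[0, 0, 0], [0, 0.05, -0.3], 1]]}}

```text
time: 9.22
eef_pos: [0.5518, -0.1924, 0.0363]
ee_rot: [3.138, -0.153, 0.001]
ft_force: [1.7, -2.3, 3.9]
gripper_width: 0.161
```

Request:
{"api": "carry_out", "payload": {"plan": [[[0, 0, 0], [0, 0, -0.1], 1], [[0, 0, 0], [0, 0, -0.2], 1], [[0, 0, 0], [0, 0, -0.3], 1], [[0, 0, 0], [0, 0, -0.3], 1]]}}

```text
time: 9.72
eef_pos: [0.5508, -0.1917, 0.0322]
ee_rot: [-3.137, 0.153, 0.003]
ft_force: [2.1, -0.8, -1.6]
gripper_width: 0.167
```

The force dropped suddenly to -1.6 N at TCP z = 0.0322, which suggests the clips snapped over. Next I press onto the ledge.

Request:
{"api": "carry_out", "payload": {"plan": [[[0, 0, 0], [0, 0, -0.1], 1], [[0, 0, 0], [0, 0, -0.2], 1], [[0, 0, 0], [0, 0, -0.3], 1], [[0, 0, 0], [0, 0, -0.4], 1], [[0, 0, 0], [0, 0, -0.4], 1]]}}

```text
time: 10.35
eef_pos: [0.5509, -0.1918, 0.0317]
ee_rot: [-3.137, 0.152, 0.003]
ft_force: [-15.6, 6.1, 26.6]
gripper_width: 0.161
```

```bash
python3 - <<'E'
from h import *
for n,(x0,y0,x1,y1),s in(("scene",(202,128,262,172),13),("top",(285,180,340,232),11)):
    im,d=arm.grab_frame(n); np.savez(n+"5.npz",im=im,d=d)
    b=cv2.resize(np.clip(im[y0:y1,x0:x1].astype(int)*1.6,0,255).astype(np.uint8),None,fx=s,fy=s,interpolation=cv2.INTER_CUBIC)[...,::-1]
    cv2.imwrite(f"pics/a5_{n}.png",b)
    if n=="scene": print((cloud(n,d)[136:166:2,208:256:2,2]*1000).astype(int))
q=arm.get_obs();print(q["time"],q["eef_pos"].round(4),q["ee_rot"].round(4),q["ft_force"].round(2),q["moment"].round(2),q["gripper_width"])
E
```

```text
[[  -4   -3   -4    4    1   -1    6   97  157  168  172  162  168  162
   158    5   -2    4    0    5    2    7   -1   -3]
 [  -1    3   -2    2   -3   -1    4   84  110  111 1361  134  148  147
   140  145    2   44    0    2   -5   -2    1   -2]
 [   2    0   -8   -4    0    1    0    0    2   96  130  130  130  140
   139  135   24   39   38   -4   -4    3   -4   -2]
 [   1   -3   -5   -2    0   -2    2   -2   35   77  106  117  119  126
   133  128  118   38   40   40   -1    3    2    3]
 [  -1   -1   -5   -1    1   -5   33   30   29   27   72  108  100   79
   121  131  127  136   33   37   -1   -1    3    1]
 [   0   -3    2    3   34   35   26   21   23   25   59   83   88   84
   123  131  124   22   27   27   -2    0    0    1]
 [   0    0    0   38   25   30   24   19   26   58   56   67   76   95
   106  128   28   27   29   24   33    0   -4   -4]
 [  -2    3   27   30   20   24   24   25   57   55   59   47   48   83
    29   29   29   27   25   24   26   22   -2   -1]
 [   6   -2    1   24   26   29   21   28   42   52   48   41   44   48
    30   24   30   27   25  
[... 192 characters left out ...]
  26   24   29   31   24   28
    25   23   31   38   24   16    6    0   -1   -2]
 [  -3   -1   -2    0   30   38   28   28   18   26   23   26   25   30
    24   30   28   16   11    1   -3   -3   -5    5]
 [   1   -1    5    9   13   33   33   28   23   27   25   24   25   26
    34   20    6    4   -2    2    4   -6   -1   -2]
 [  -1    0    0    4    9   20   24   25   18   27   23   30   25   24
    19   10    5   -4    1    0    3  -10    0    0]
 [   0    3    3   -3   -3    9   17    1   27   21   31   34   16   16
     5   -5   -2    4   -4   -2    0   -1    0   -3]]
10.45 [ 0.5509 -0.1918  0.0317] [-3.1373  0.1524  0.0033] [-15.05   6.52  26.97] [1.02 2.36 0.09] 0.1694292776562443
```

View pics/a5_scene.png

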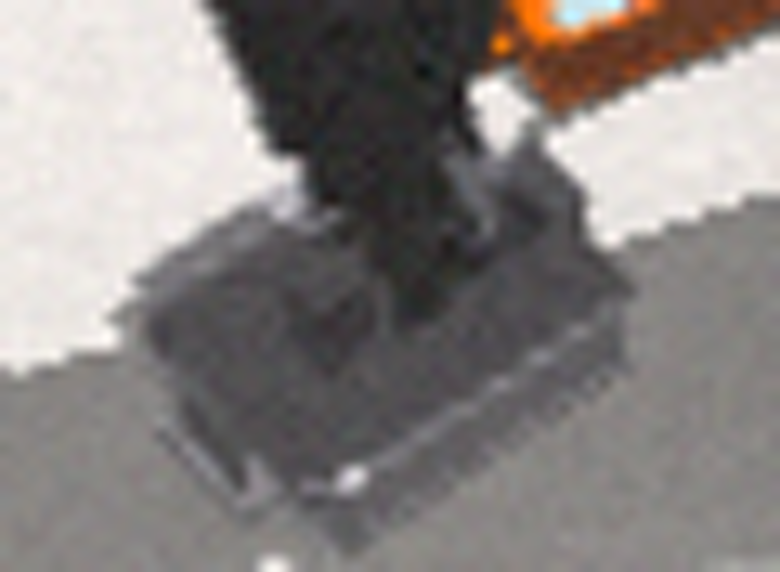

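View pics/a5_top.png

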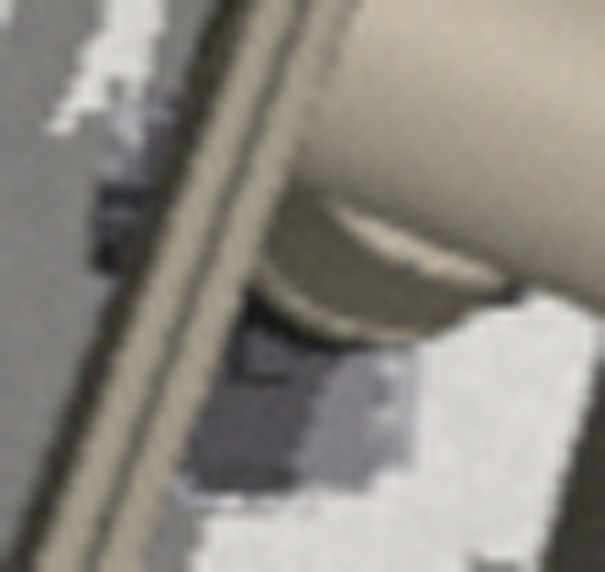

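Request:
{"api": "carry_out", "payload": {"plan": [[[0, 0, 0], [-0.1, 0.05, -0.05], 1], [[0, 0, 0], [-0.15, 0.05, -0.05], 1], [[0, 0, 0], [-0.15, 0.05, -0.05], 1], [[0, 0, 0], [-0.15, 0.05, -0.05], 1]]}}

```text
time: 10.95
eef_pos: [0.5509, -0.1918, 0.0317]
ee_rot: [3.138, -0.153, 0.002]
ft_force: [-9.7, 4.7, 23.6]
gripper_width: 0.164
```

Request:
{"api": "carry_out", "payload": {"plan": [[[0, 0, 0], [-0.15, 0.1, -0.1], 1], [[0, 0, 0], [-0.2, 0.1, -0.15], 1], [[0, 0, 0], [-0.2, 0.1, -0.15], 1], [[0, 0, 0], [-0.2, 0.1, -0.15], 1], [[0, 0, 0], [-0.2, 0.1, -0.15], 1]]}}

```text
time: 11.58
eef_pos: [0.551, -0.1918, 0.0316]
ee_rot: [3.136, -0.153, 0.009]
ft_force: [-4.2, 2.1, 25.5]
gripper_width: 0.164
```

```bash
python3 - <<'E'
from h import *
Z=[]
for i in range(8):
    im,d=arm.grab_frame("scene"); Z.append(d)
    q=arm.get_obs()
    if i%3==0: print(q["time"],q["eef_pos"].round(4),q["ee_rot"].round(4),q["ft_force"].round(2),q["moment"].round(2),q["gripper_width"])
C=cloud("scene",np.median(Z,0)); a=np.radians(-5.6); R=np.array([[np.cos(a),-np.sin(a)],[np.sin(a),np.cos(a)]])
q=C[125:175,200:262].reshape(-1,3); L=(q[:,:2]-[.552,-.191])@R
k=(abs(L[:,1])<.036)&(abs(q[:,2]-.027)<.008)
for lo,hi in((-.058,-.045),(-.045,-.033),(-.033,0),(0,.033),(.033,.045),(.045,.058)):
    for s in(1,-1):
        m=k&(L[:,0]>lo)&(L[:,0]<hi)&(L[:,1]*s>.016)
        if m.sum()>4: print("x",lo,hi,"side",s,m.sum(),np.median(q[m,2]).round(4))
for s in(1,-1):
    m=(abs(L[:,1])<.018)&(L[:,0]*s>.05)&(L[:,0]*s<.085)&(q[:,2]>.034)&(q[:,2]<.05); print("clip",s,m.sum(),np.round(L[m].mean(0),4),np.percentile(L[m,0],[5,95]).round(4),q[m,2].mean().round(4))
E
```

```text
11.625 [ 0.551  -0.1918  0.0316] [ 3.1358 -0.1524  0.0087] [-4.49  1.95 25.96] [0.45 0.98 0.05] 0.16155691434237002
11.775 [ 0.551  -0.1918  0.0317] [ 3.1357 -0.1526  0.0088] [-3.78  1.94 25.86] [0.55 0.94 0.06] 0.15787214084559512
11.925 [ 0.551  -0.1918  0.0316] [ 3.1358 -0.1525  0.0087] [-4.99  2.   24.33] [0.49 0.98 0.05] 0.1651722560114842
x -0.058 -0.045 side 1 16 0.0266
x -0.045 -0.033 side 1 13 0.027
x -0.033 0 side 1 35 0.0267
x 0 0.033 side 1 39 0.0262
x 0 0.033 side -1 25 0.0262
x 0.033 0.045 side 1 17 0.0267
x 0.033 0.045 side -1 12 0.0261
x 0.045 0.058 side 1 17 0.0263
x 0.045 0.058 side -1 15 0.0254
clip 1 11 [0.0624 0.0013] [0.0593 0.0654] 0.0385
clip -1 22 [-0.0622 -0.0001] [-0.0664 -0.059 ] 0.0386
```

The plate top reads level at about 26.5 mm everywhere (27 mm is home). Both clips are back at ±62 mm, as before, and the press is steady at about 25 N. I'm handing in.

```bash
python3 - <<'E'
from cell import arm
print(arm.hand_in()); q=arm.get_obs(); print(q["time"],q["eef_pos"],q["ft_force"])
E
```

```text
the job is handed in; nothing more can be done
None
the job is handed in; nothing more can be done
```

I gripped the grey cover by its bar, set it over the silver tray and pressed it down until the clips snapped. I handed in at about 12 s with the fingers still gripping the bar and pressing at about 25 N. I moved no other object; I didn't re-image the dish, flask and rack at the end.

**Last checks:**
- **Snap:** the highest reading on the way down was 10.9 N. The force then fell to about -1.6 N with the cover's underside at about 22.6 mm.
- **Home height:** it came to a firm stop with the underside at about 22.0 mm by the arm's own position. The scene camera read the plate top level at 25.4–27.0 mm, against 27 mm expected.
- **Clips:** both showed at about ±62 mm from the tray's centre, the same as at rest before the job.

**What disagreed or stayed imperfect:**
- The two cameras differed by about 2–3 mm on absolute positions, so I averaged them and finished by touch.
- The first firm press carried about 15 N of sideways force. I eased that to about 4–5 N, and the tool ended tilted by about 0.3°, though the plate still read level.

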